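Feed the prism tray past the sprung gate

TASK

Slide the tray with the clipped curved glass prism along its chute, past the sprung gate, and home against the end stop: with one fingertip press the long bar beside the chute down and hold it, so that the gate blade stays sunk below the chute floor, while your other fingertip pushes the tray from behind. Once the tray is home, let the gate spring up behind it. Only press and push, do not lift the tray; do not let the blade rise while the tray is above it, and leave the other things on the bench undisturbed.

Things in the scene. Friction and masses are not known exactly. Their poses are not given: they have to be found in the camera images.
- chute: Fixed aluminium chute on a grey base plate (x -235 to 140, y -125 to 88 mm). Origin on the bench under the gate blade, at the inner face of the gate-side wall; x = the tray's travel direction, z up. Floor top 50 mm above the bench, from the open entry at x = -225 mm. Channel y = 0 to 74 mm; wall at y -6 to 0 stands 14 mm above the floor, wall at y 74 to 80 stands 20 mm above it.
- stop_face (a point): Foot of the end stop's face, at the middle of the channel on the chute floor (x = 112, y = 37, z = 50 mm in the chute's frame). The stop is a dark steel block, 34 mm above the floor.
- gate (a joint): Angle of the sprung steel gate about its hinge line (along the chute's x, at y = -105 mm, 71 mm above the bench; posts there are 79 mm high). 0 = at rest, blade up; grows as the bar is pressed, to a stop at 0.24 rad. From 0.12 the whole blade is below the chute floor; 0.15 to 0.22 is safe. Bar and blade are one rigid piece; the spring brings them up. The bar needs 3 to 9 N.
- bar_top (a point): On the press bar's flat top, on its centre line, at x = -90 mm in the chute's frame. The bar lies outside the channel, parallel to it: y = -30 to -8 mm (centre -19, 86 mm from the hinge line), x = -225 to +45 mm. At rest its top is 75 mm above the bench; pressed 15 mm down (top at 60 mm) the gate angle is about 0.175 rad; the stop comes at about 20 mm.
- blade_top (a point): Middle of the blade's top edge. The blade is a steel plate 6 mm thick across the channel at x = -3 to +3 mm, y = 0 to 26 mm; at rest it stands 12 mm above the chute floor and blocks the tray. It comes up through a slot 14 mm long in the floor (y under 34 mm). It cannot be pushed open by the tray.
- tray: Loose open wooden tray, 100 mm long (its x, along the chute) by 70 mm wide by 28 mm high, about 0.45 kg, standing on the chute floor before the gate, with a curved triangular glass prism fixed in it under a steel spring clip (prism and clip up to 42 mm above the tray's underside). Origin: centre of its underside. Against the end stop its origin is at x = +62 mm in the chute's frame.
- bottle: Bystander: cobalt glass bottle, 54 mm diameter, 130 mm high, standing on the bench beyond the end stop. Origin at the centre of its underside.
- beaker: Bystander: dented aluminium beaker, 70 mm diameter, 84 mm high, standing on the bench before the chute's entry. Origin at the centre of its underside.
- pusher: Bystander: rubber-tipped wooden pusher, 160 mm long, 22 mm thick, lying on the bench beyond the hinge. Origin under its middle, x along it.
- funnel: Bystander: brass funnel, 68 mm rim diameter, on a steel stand with a 90 mm square foot, 162 mm high in all, beyond the end stop. Origin at the centre of the foot's underside.
There are look-alikes about, which are no part of the job. Of the things like the tray, leave any that is pink or yellow; of the rest the smaller one is meant.

How it is judged:
By the outcome, as a careful person would: the job done as asked, in the order asked, and still so for the second after the job is handed in, with the robot touching nothing.
It also fails if it takes over 42 s, if anything falls off the work surface, if the arm or the gripper's body presses on something with over 40 N, if the wrist force passes 120 N, or if a joint passes its speed limit or range.

ROBOT

A 6-joint arm with a two-finger parallel gripper is mounted at the origin on the work surface. World frame = base frame: x ahead of the robot, y to its left, z up, the work surface at z = 0. Lengths are in m, angles in rad, forces in N, time in s.
With the tool pointing down it reaches from about 0.35 to 0.975 m from the base axis. Payload 4.9 kg.
Tool frame: the origin (TCP) lies midway between the tips of the shut fingers; the grasp point (between the pads) lies 19 mm behind it; z points along the fingers, y is the line along which they close (so a half turn about z gives the same grasp; the last joint's range is limited). The gripper opens to 85 mm and grips with 20 to 120 N. Pads are 22 mm wide; open, the fingers measure 114 mm over their backs; the gripper's body (76 mm by 85 mm) begins 54 mm behind the grasp point. The pads swing forward as they close: fully open they stand 13 mm farther back than shut.
Start: joints at [1.142, 0.053, 1.613, -0, 1.476, -0.119], TCP at [0.191, 0.595, 0.231] pointing down, gripper open.
Joint ranges: [-3.01, 3.01], [-1.01, 2.22], [0.06, 2.58], [-1.02, 4.17], [0.09, 2.62], [-3.14, 3.14]. Speed limits (rad/s): [2.57, 2.57, 3.14, 3.14, 3.14, 3.14].

INTERFACE

Orientations are given as a unit quaternion [x, y, z, w].
In Python, from plant import robot gives the robot as it stands. The module is installed in compiled form; this text tells all that it offers.
- The arm moves only by the shell command python3 -m jog 'ROWS' [FORCE]. ROWS is JSON, a list of rows, each a list of 3 entries, a list of its own where there are three numbers: the shift along the tool's x, y, z in mm, then the turn, a rotation vector about the tool's x, y, z in rad, then the opening, from -1 (shut) to 1 (fully open). In form: [[[tx, ty, tz], [wx, wy, wz], hand], ...]. A call has 1 to 10 rows; each row is the pose to reach, as a shift and turn from the pose commanded when the call began, along the tool's axes at that moment; what a row does not reach only later rows make up. A row lasts 1/8 s, in which the tool goes at most 62.5 mm and 10.7 degrees, less where a joint would pass 70% of its speed; a pose out of reach is approached as far as the arm can. A call with a gripper value outside its range is refused whole. The fingers move at their own pace and stop on an object; FORCE is the grip in N (left out, the last holds). Time passes only in rows, so rows that repeat a pose let the fingers close. It gives the time, the measured TCP pose, the force, the opening and the grip force at its end, in the units of the state.
- robot.get_state(): the state, without advancing time (a new reading comes with each control period).
- robot.camera(name): name is "scene" or "top"; returns a dict with "color" (400x640x3 uint8, red, green, blue), "fx", "fy", "cx", "cy" (pixels), "k1" (the pictures are not rectified: a ray, as slopes to the right and down, at radius r is drawn at 1 + k1 r^2 times it, then the intrinsics apply), "camera_from_world" (4x4, takes a point from world to camera coordinates). Camera axes: x right, y down, z forward; pixel columns grow to the right and rows downward; lengths in m; the calibration is good to about 2 mm. A picture is of the moment at which its call begins. There is no depth.
- robot.close_job(): hands the job in; it is judged then, once.
Trained networks look in a picture, given as the dict that the camera call returned (one of the last four; its "shot" number tells which), for a name from the list of things; names that differ only in an ending like _2 or _b are one class to them, and where a whole thing is asked for, a point or a joint stands for the part that bears it (a point fixed in the world has none). Each returns a list of dicts, best first, with "score" (0 to 1); they miss things now and then, are a little off and sometimes report something else, mostly with a low value. They report only what shows in the picture. A call takes as long as a camera call. They do not tell look-alikes from the thing itself.
- robot.recognise(picture, query): "uv" ([column, row] in pixels, amid what is visible of it).
The state is a dict: "t": time; "q": joint angles; "dq": joint speeds; "joint_efforts": joint torques, N m; "tcp_pos": TCP position; "tool_rot": TCP orientation; "force": force on the tool from outside, world axes, zero at the start; "torque": the same for the moment, N m; "gripper_width": finger opening in m; "grip_force": force on a finger pad.
Only numpy, scipy, OpenCV 4.12 (cv2) and the standard library are available. Lean on these libraries where they do the work, as an engineer would, in place of code of your own. Each camera call takes 0.05 s, during which the arm holds its last target. There are 200 camera calls.

## Working session

There is one attempt and no reset: what is moved stays moved. The work goes in short steps, Python scripts to look and compute and a shell command to move; the robot and the scene stay as the last step left them, time stands still between calls to the robot, and variables do not carry over. Pictures are saved under pics/ and viewed, at most 10 in all, crops included, and the job is handed in when it is done.

```bash
mkdir -p pics
cat > h.py <<'E'
import numpy as np, cv2
from plant import robot
def K(p): return np.array([[p['fx'],0,p['cx']],[0,p['fy'],p['cy']],[0,0,1.]])
def proj(p,X):
    X=np.atleast_2d(X); T=np.array(p['camera_from_world']); c=X@T[:3,:3].T+T[:3,3]
    s=c[:,:2]/c[:,2:]; s=s*(1+p['k1']*(s**2).sum(1,keepdims=True))
    return s*[p['fx'],p['fy']]+[p['cx'],p['cy']]
def ray(p,uv,z):
    d=np.array([p['k1'],0,0,0,0.])
    n=cv2.undistortPoints(np.array([[uv]],float),K(p),d)[0,0]
    T=np.array(p['camera_from_world']);R=T[:3,:3];o=-R.T@T[:3,3];v=R.T@np.r_[n,1]
    return o+v*(z-o[2])/v[2]
E
python3 - <<'E'
from h import *
s=robot.get_state();print(s['t'],s['tcp_pos'],s['tool_rot'])
for n in ['scene','top']:
    p=robot.camera(n);cv2.imwrite(f'pics/{n}0.png',p['color'][:,:,::-1])
    T=np.array(p['camera_from_world']);print(n,-T[:3,:3].T@T[:3,3],T[:3,:3].round(2).tolist(),p['k1'],p['fx'])
    for q,z in [('chute',.05),('tray',.07),('bar_top',.075),('blade_top',.06),('bottle',.06),('beaker',.04),('pusher',.02),('funnel',.1)]:
        for r in robot.recognise(p,q)[:4]: print(n,q,round(r['score'],2),np.round(r['uv']),ray(p,r['uv'],z).round(3))
E
```

```text
0.0 [0.19028363 0.59468294 0.23005956] [ 1.54285143e-01  9.88025843e-01 -9.70232120e-04 -2.93126906e-04]
scene [1.10510717 0.39270708 0.54245221] [[-0.59, 0.8, 0.02], [0.43, 0.34, -0.84], [-0.68, -0.49, -0.55]] 0.016255386378495034 388.7362585493439
scene chute 0.62 [337. 251.] [0.62 0.1  0.05]
scene tray 0.81 [313. 205.] [ 0.548 -0.013  0.07 ]
scene tray 0.8 [281. 147.] [ 0.375 -0.252  0.07 ]
scene tray 0.7 [240. 182.] [ 0.576 -0.206  0.07 ]
scene tray 0.68 [332. 174.] [ 0.411 -0.056  0.07 ]
scene bar_top 0.92 [316. 229.] [0.614 0.045 0.075]
scene blade_top 0.77 [314. 229.] [0.601 0.031 0.06 ]
scene bottle 0.6 [467. 276.] [0.543 0.32  0.06 ]
scene beaker 0.7 [213. 210.] [ 0.664 -0.202  0.04 ]
scene pusher 0.8 [269. 292.] [0.756 0.046 0.02 ]
scene funnel 0.61 [469. 215.] [0.42  0.274 0.1  ]
scene funnel 0.42 [466. 277.] [0.592 0.326 0.1  ]
top [ 0.43688422 -0.00233018  1.30627246] [[-0.02, -1.0, 0.0], [-1.0, 0.02, -0.08], [0.08, -0.0, -1.0]] 0.015504818984765344 498.1655439959661
top chute 0.55 [292. 183.] [0.591 0.066 0.05 ]
top tray 0.87 [447. 293.] [ 0.307 -0.309  0.07 ]
top tray 0.75 [362. 290.] [ 0.321 -0.103  0.07 ]
top tray 0.74 [325. 199.] [ 0.547 -0.017  0.07 ]
top tray 0.57 [430. 209.] [ 0.516 -0.277  0.07 ]
top bar_top 0.96 [311. 173.] [0.613 0.015 0.075]
top blade_top 0.62 [309. 172.] [0.617 0.021 0.06 ]
top bottle 0.98 [198. 207.] [0.535 0.301 0.06 ]
top beaker 0.84 [396. 153.] [ 0.663 -0.202  0.04 ]
top funnel 0.66 [208. 259.] [0.406 0.267 0.1  ]
```

View pics/top0.png

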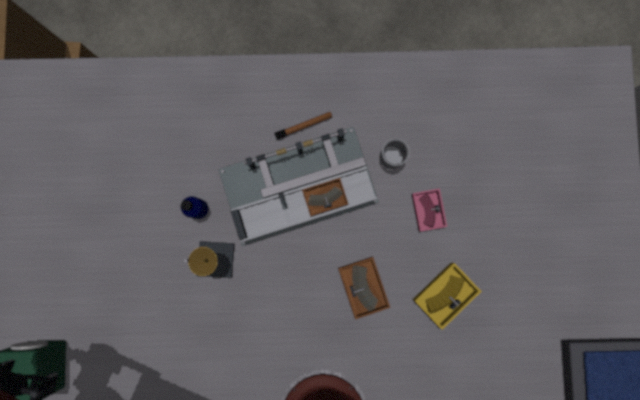

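View pics/scene0.png

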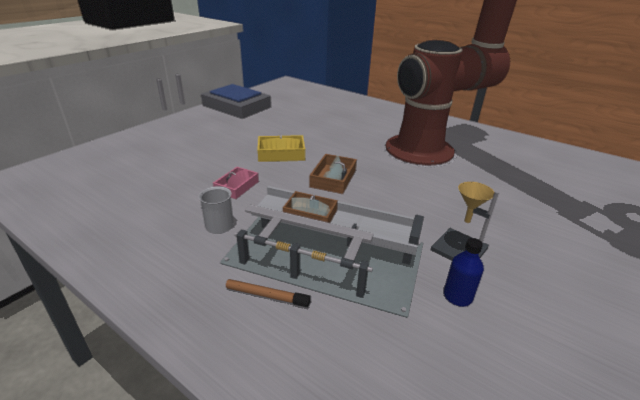

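The top view shows tray candidates at pixels (325,199) small wood in the chute, (362,290) larger wood on the bench, (430,209) pink and (447,293) yellow. The one meant is at (325,199): it is neither pink nor yellow, the smaller of the two wooden ones, and stands in the chute. I'll fit the chute's pose and confirm in a crop.

```bash
cat >> h.py <<'E'
def W(c,pts):
    pts=np.atleast_2d(np.array(pts,float))/1000; x,y,a=c
    return np.c_[x+np.cos(a)*pts[:,0]-np.sin(a)*pts[:,1], y+np.sin(a)*pts[:,0]+np.cos(a)*pts[:,1], pts[:,2]]
def draw(p,c,box,f,name,tray=None):
    x0,y0,w,h=box; im=cv2.resize(p['color'][y0:y0+h,x0:x0+w,::-1],None,fx=f,fy=f,interpolation=cv2.INTER_CUBIC)
    L=[([(-225,0,64),(112,0,64)],(0,255,0)),([(-225,80,70),(112,80,70)],(0,255,0)),([(-225,-30,75),(45,-30,75),(45,-8,75),(-225,-8,75),(-225,-30,75)],(0,0,255)),
     ([(-235,-125,4),(140,-125,4),(140,88,4)],(255,0,0)),([(112,0,84),(112,74,84)],(0,255,255)),([(0,0,62),(0,26,62)],(255,0,255))]
    if tray is not None:
        L.append(([(tray+a,37+b,78) for a,b in [(-50,-35),(50,-35),(50,35),(-50,35),(-50,-35)]],(255,255,0)))
    for pts,col in L:
        uv=(proj(p,W(c,pts))-[x0,y0]+.5)*f
        cv2.polylines(im,[np.int32(uv)],False,col,1)
    cv2.imwrite(name,im)
E
python3 - <<'E'
from h import *
from scipy.optimize import least_squares
p=robot.camera('top');s=robot.camera('scene')
# rough: plate corners
obs=[((140,-125,4),(220,168)),((-235,-125,4),(354,129)),((140,88,4),(243,243)),((0,13,62),(283,200)),((-225,-19,75),(363,165))]
f=lambda c:(proj(p,W(c,[o[0] for o in obs]))-np.array([o[1] for o in obs])).ravel()
r=least_squares(f,[.58,.06,1.4]);print(r.x,f(r.x).round(1))
draw(p,r.x,(205,115,190,140),4,'pics/ct.png',-100)
draw(s,r.x,(215,170,220,130),3.6,'pics/cs.png',-100)
E
```

```text
[0.55796833 0.09195672 1.82871101] [-1.1 -0.6  1.3 -0.7 -2.5  2.3 -0.3  0.9  2.5 -1.9]
```

View pics/ct.png

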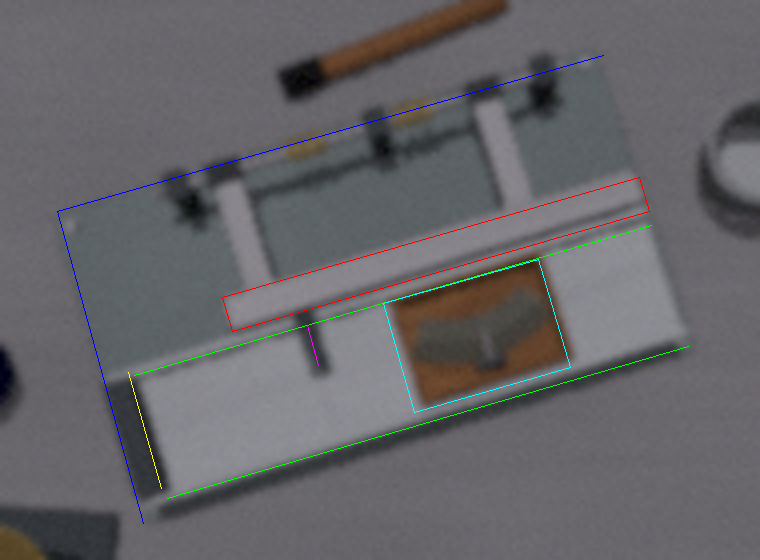

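View pics/cs.png

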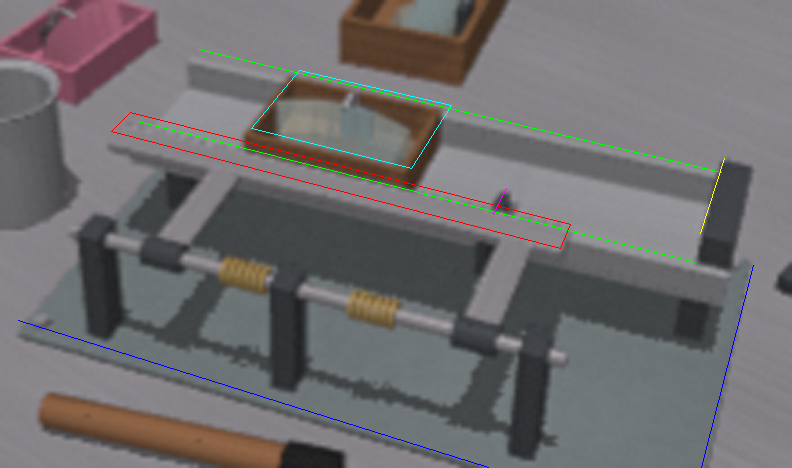

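The crops confirm the small wooden tray with the glass prism in the chute, at about (325,199) in the top view and (311,207) in the scene view. The overlay fits the top view to about 1 px and sits 2 px high in the scene view. I'll refine with one plain crop.

Run:
```python
from h import *
s=robot.camera('scene')
x0,y0,w,h=240,185,132,75
im=cv2.resize(s['color'][y0:y0+h,x0:x0+w,::-1],None,fx=6,fy=6,interpolation=cv2.INTER_LANCZOS4)
im=cv2.convertScaleAbs(im,alpha=1.5,beta=-40)
cv2.imwrite('pics/cs2.png',im)
```

```text
(no output)
```

View pics/cs2.png

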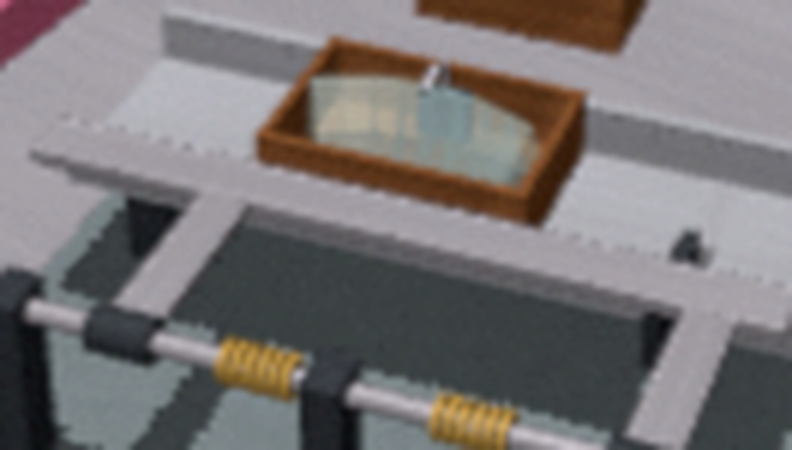

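The crop shows the bar's top corners at about (32,152), (62,120) and (780,325), and the tray's rim corners at (335,38), (585,93), (535,190) and (262,132). I'll fit with both views.

Run:
```python
from h import *
from scipy.optimize import least_squares
p=robot.camera('top');s=robot.camera('scene')
S=lambda u,v:(240+u/6-.4,185+v/6-.4); T=lambda u,v:(205+u/4-.4,115+v/4-.4)
A=[(s,(-225,-30,75),S(32,152)),(s,(-225,-8,75),S(62,120)),(s,(45,-30,75),S(782,325)),(s,(-225,74,70),S(165,15)),
 (p,(-225,-30,75),T(640,178)),(p,(-225,-8,75),T(648,210)),(p,(45,-8,75),T(234,330)),(p,(45,-30,75),T(224,297)),(p,(140,-125,4),T(58,211)),(p,(112,0,50),T(136,378)),(p,(112,74,50),T(165,486))]
B=[(s,(-50,35,78),S(335,40)),(s,(50,35,78),S(583,95)),(s,(50,-35,78),S(533,192)),(s,(-50,-35,78),S(262,133)),
 (p,(-50,-35,78),T(538,262)),(p,(50,-35,78),T(392,302)),(p,(50,35,78),T(418,404)),(p,(-50,35,78),T(570,362))]
def f(v):
    r=[proj(c,W(v[:3],q))[0]-u for c,q,u in A]
    r+=[proj(c,W(v[:3],np.array(q)+[v[3],v[4],50-0*1-50+50]))[0]-u if 0 else proj(c,W(v[:3],np.array(q)+[v[3],v[4],0]))[0]-u for c,q,u in B]
    return np.ravel(r)
r=least_squares(f,[.558,.092,1.829,-100,37],loss='soft_l1',x_scale=[.01,.01,.01,5,5])
print(r.x.round(4).tolist());print(f(r.x).reshape(-1,2).round(1).tolist())
c=r.x[:3];q=robot.get_state();from scipy.spatial.transform import Rotation as R
Rt=R.from_quat(q['tool_rot']).as_matrix();print(Rt.round(3).tolist())
a=c[2];ca=np.array([np.cos(a),np.sin(a),0]);
print('tool y yaw',np.arctan2(Rt[1,1],Rt[0,1]),'tool x yaw',np.arctan2(Rt[1,0],Rt[0,0]),'chute x yaw',a)
```

```text
[0.5591, 0.092, 1.8369, -101.4435, 35.9734]
[[-0.2, -3.1], [0.0, -3.1], [0.1, -0.1], [0.5, -2.0], [-0.7, -1.3], [-0.1, -1.0], [-0.6, -0.1], [-0.6, -0.3], [-0.5, 0.1], [0.4, -0.6], [1.3, 0.6], [0.8, -1.8], [1.8, -1.2], [-0.8, 0.2], [-0.4, -1.0], [0.3, -2.3], [-1.8, -0.8], [-0.3, 0.7], [0.5, -0.4]]
[[-0.952, 0.305, -0.0], [0.305, 0.952, -0.0], [0.0, -0.0, -1.0]]
tool y yaw 1.2609623941532864 tool x yaw 2.8317587209449364 chute x yaw 1.836905413435513
```

```bash
cat > st.py <<'E'
from h import *
from scipy.spatial.transform import Rotation as R
C=[.559,.092,1.8365]
s=robot.get_state();a=C[2];d=np.array(s['tcp_pos'])-[C[0],C[1],0]
Rz=R.from_euler('z',a).as_matrix()
Rt=R.from_quat(s['tool_rot']).as_matrix()
des=Rz@np.diag([1,-1,-1.])
print('t %.2f'%s['t'],'chute-frame tcp mm',(Rz.T@d*1000).round(1),'F',(Rz.T@s['force']).round(1),'w %.1f'%(s['gripper_width']*1e3))
print('remaining rotvec(tool)',R.from_matrix(Rt.T@des).as_rotvec().round(3))
import sys
if len(sys.argv)>3:
    t=np.array([float(v) for v in sys.argv[1:4]])/1000
    print('shift tool mm',(Rt.T@(Rz@t+[C[0],C[1],0]-s['tcp_pos'])*1000).round(1))
E
python3 -m jog '[[[-58,-51,0],[0,0,0.15],0.18],[[-100,-88,0],[0,0,0.3],0.18],[[-142,-125,0],[0,0,0.45],0.18],[[-184,-162,0],[0,0,0.6],0.18],[[-226,-199,0],[0,0,0.75],0.18],[[-268,-236,0],[0,0,0.9],0.18],[[-310,-273,0],[0,0,0.995],0.18],[[-352,-310,0],[0,0,0.995],0.18],[[-394,-347,0],[0,0,0.995],0.18],[[-436,-384,0],[0,0,0.995],0.18]]' 30
python3 st.py -172 12.5 150
```

```text
t: 2.4
tcp_pos: [0.4895, 0.0948, 0.2317]
tool_rot: [0.607, 0.795, 0.0, 0.0]
force: [0.6, -0.3, 0.2]
gripper_width: 0.0504
grip_force: 0.0
t 2.40 chute-frame tcp mm [ 21.   66.3 231.7] F [-0.5 -0.5  0.2] w 50.4
remaining rotvec(tool) [0.001 0.    0.   ]
shift tool mm [-193.    53.7   81.7]
```

```bash
python3 -m jog '[[[-50,14,0],[0,0,0],0.18],[[-100,28,0],[0,0,0],0.18],[[-150,42,20],[0,0,0],0.18],[[-193,54,50],[0,0,0],0.18],[[-193,54,90],[0,0,0],0.18],[[-193,54,118],[0,0,0],0.18],[[-193,54,126],[0,0,0],0.18],[[-193,54,126],[0,0,0],0.18]]'
python3 st.py
python3 - <<'E'
from h import *
s=robot.camera('scene');p=robot.camera('top')
a=cv2.resize(s['color'][165:265,220:360,::-1],None,fx=5.6,fy=5.6,interpolation=cv2.INTER_CUBIC)
cv2.imwrite('pics/a1.png',a)
E
```

```text
t: 3.4
tcp_pos: [0.5916, -0.0753, 0.1055]
tool_rot: [0.607, 0.795, -0.0, -0.0]
force: [0.4, -0.4, 0.1]
gripper_width: 0.05
grip_force: 0.0
t 3.40 chute-frame tcp mm [-170.    12.5  105.5] F [-0.5 -0.3  0.1] w 50.0
remaining rotvec(tool) [-0. -0.  0.]
```

View pics/a1.png

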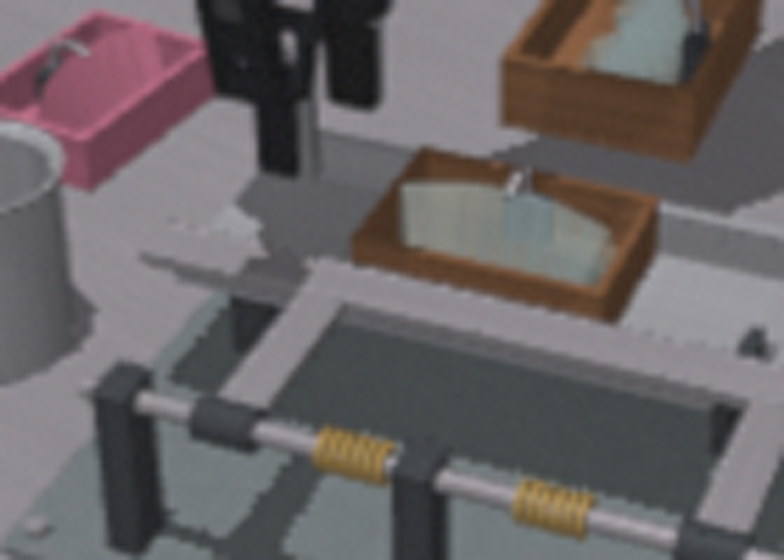

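The finger tips sit above the bar (crop 280,170) and behind the tray (355,105). I'll lower until the bar is touched.

```bash
python3 -m jog '[[[0,0,20],[0,0,0],0.18],[[0,0,28],[0,0,0],0.18],[[0,0,28],[0,0,0],0.18]]'; python3 st.py
python3 -m jog '[[[0,0,4],[0,0,0],0.18],[[0,0,8],[0,0,0],0.18],[[0,0,8],[0,0,0],0.18]]'; python3 st.py
```

```text
t: 3.88
tcp_pos: [0.5905, -0.0751, 0.0757]
tool_rot: [0.607, 0.795, -0.001, -0.001]
force: [0.5, 0.0, -0.1]
gripper_width: 0.0507
grip_force: 0.0
t 3.88 chute-frame tcp mm [-169.5   13.5   75.7] F [-0.1 -0.5 -0.1] w 50.7
remaining rotvec(tool) [-0.002 -0.001  0.   ]
t: 4.25
tcp_pos: [0.592, -0.0756, 0.0701]
tool_rot: [0.607, 0.795, 0.0, 0.0]
force: [-1.9, 0.2, 4.1]
gripper_width: 0.0503
grip_force: 2.3
t 4.25 chute-frame tcp mm [-170.3   12.2   70.1] F [0.7 1.8 4.1] w 50.3
remaining rotvec(tool) [0.001 0.    0.   ]
```

```bash
python3 -m jog '[[[0,0,4],[0,0,0],0.18],[[0,0,6],[0,0,0],0.18],[[0,0,6],[0,0,0],0.18]]'; python3 st.py
python3 -m jog '[[[0,0,3],[0,0,0],0.18],[[0,0,5],[0,0,0],0.18],[[0,0,5],[0,0,0],0.18]]'; python3 st.py
python3 - <<'E'
from h import *
s=robot.camera('scene')
a=cv2.resize(s['color'][165:265,220:360,::-1],None,fx=5.6,fy=5.6,interpolation=cv2.INTER_CUBIC)
cv2.imwrite('pics/a2.png',a)
E
```

```text
t: 4.62
tcp_pos: [0.5921, -0.0756, 0.0641]
tool_rot: [0.607, 0.795, 0.0, 0.001]
force: [-0.9, 0.1, 5.0]
gripper_width: 0.0503
grip_force: 2.7
t 4.62 chute-frame tcp mm [-170.4   12.1   64.1] F [0.3 0.8 5. ] w 50.3
remaining rotvec(tool) [0.001 0.001 0.   ]
t: 5.0
tcp_pos: [0.5924, -0.0755, 0.0593]
tool_rot: [0.607, 0.795, 0.001, 0.001]
force: [-0.8, 0.9, 6.9]
gripper_width: 0.0506
grip_force: 2.9
t 5.00 chute-frame tcp mm [-170.4   11.8   59.3] F [1.1 0.5 6.9] w 50.6
remaining rotvec(tool) [0.002 0.001 0.   ]
```

View pics/a2.png

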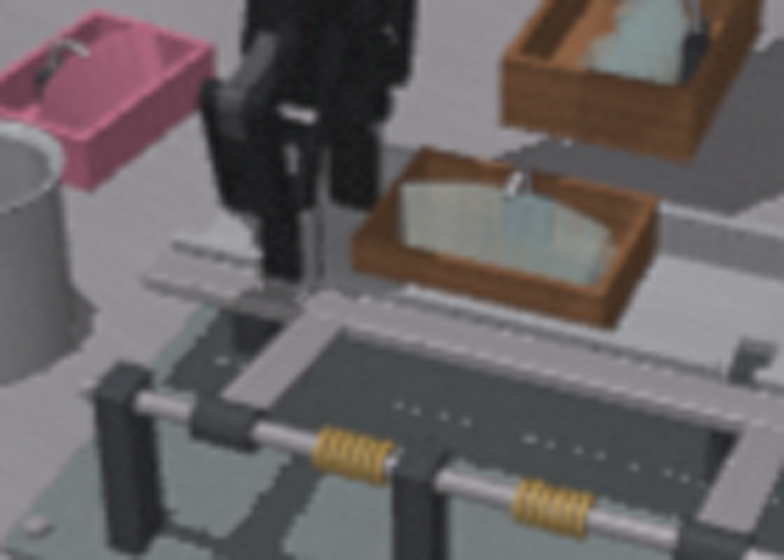

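The finger stands on the bar at about (285,285), the bar has sunk, and the blade's top is down at about (750,350). I'll press about 4 mm more and check the depth by the bar's edge shift in the image.

```bash
python3 -m jog '[[[0,0,2],[0,0,0],0.18],[[0,0,4],[0,0,0],0.18],[[0,0,4],[0,0,0],0.18]]'; python3 st.py
cat > ang.py <<'E'
from h import *
C=[.559,.092,1.8365]
s=robot.camera('scene');g0=cv2.cvtColor(cv2.imread('pics/scene0.png'),cv2.COLOR_BGR2GRAY).astype(float);g1=cv2.cvtColor(s['color'],cv2.COLOR_RGB2GRAY).astype(float)
def rot(x,y,z,g):
    dy,dz=y+105,z-71; return (x,-105+dy*np.cos(g)+dz*np.sin(g),71-dy*np.sin(g)+dz*np.cos(g))
def shift(g,x): return proj(s,W(C,[rot(x,-30,70,g)]))[0]-proj(s,W(C,[rot(x,-30,70,0)]))[0]
def edge(im,u,v):  # strongest bright->dark drop near (u,v), subpixel
    col=cv2.GaussianBlur(im,(0,0),.8)[:,u]; lo=int(v)-8; d=-np.gradient(col)[lo:lo+24]; d[d<0]=0
    i=d.argmax(); k=slice(max(i-1,0),i+2); return lo+np.average(np.arange(24)[k],weights=d[k]),d[i]
from collections import Counter
for x in (-120,-100,-80,-60,-45):
    u,v=proj(s,W(C,[(x,-30,67)]))[0]; u=int(round(u)); a,b=edge(g0,u,v),edge(g1,u,v)
    # vertical edge displacement at fixed column: correct for edge slope
    e=proj(s,W(C,[(x-20,-30,67),(x+20,-30,67)]));m=(e[1,1]-e[0,1])/(e[1,0]-e[0,0])
    ex=[(lambda h:round(h[1]-m*h[0],2))(shift(g,x)) for g in (.12,.15,.175,.2,.22)]
    print(u,round(v,1),np.round(a,1),np.round(b,1),'meas',round(b[0]-a[0],2),'exp',ex)
E
python3 ang.py
```

```text
t: 5.42
tcp_pos: [0.5928, -0.0754, 0.0556]
tool_rot: [0.607, 0.795, 0.001, 0.001]
force: [-1.3, 2.3, 5.7]
gripper_width: 0.0504
grip_force: 3.1
t 5.42 chute-frame tcp mm [-170.4   11.4   55.6] F [2.6 0.6 5.7] w 50.4
remaining rotvec(tool) [0.003 0.001 0.   ]
291 221.6 [221.  16.] [227.9  19.3] meas 6.95 exp [np.float64(3.74), np.float64(4.71), np.float64(5.54), np.float64(6.37), np.float64(7.04)]
300 223.9 [223.   16.3] [229.9  19.4] meas 6.91 exp [np.float64(3.76), np.float64(4.75), np.float64(5.58), np.float64(6.42), np.float64(7.1)]
309 226.3 [225.1  15.1] [232.   18.1] meas 6.89 exp [np.float64(3.79), np.float64(4.78), np.float64(5.62), np.float64(6.47), np.float64(7.15)]
318 228.7 [227.2  14.6] [234.1  18. ] meas 6.86 exp [np.float64(3.82), np.float64(4.82), np.float64(5.66), np.float64(6.51), np.float64(7.2)]
325 230.5 [229.   15.8] [235.9  18.3] meas 6.95 exp [np.float64(3.84), np.float64(4.85), np.float64(5.69), np.float64(6.55), np.float64(7.25)]
```

```bash
python3 -m jog '[[[0,0,-3],[0,0,0],0.18],[[0,0,-3],[0,0,0],0.18],[[0,0,-3],[0,0,0],0.18]]'; python3 st.py;python3 ang.py
python3 - <<'E'
from h import *
s=robot.camera('scene')
a=cv2.resize(s['color'][180:260,230:370,::-1],None,fx=5.6,fy=5.6,interpolation=cv2.INTER_CUBIC)
cv2.imwrite('pics/a3.png',cv2.convertScaleAbs(a,alpha=1.5,beta=-30))
E
```

```text
t: 5.85
tcp_pos: [0.5925, -0.0755, 0.0585]
tool_rot: [0.607, 0.795, 0.001, 0.001]
force: [-0.3, 1.1, 6.1]
gripper_width: 0.0504
grip_force: 3.0
t 5.85 chute-frame tcp mm [-170.4   11.7   58.5] F [1.1 0.  6.1] w 50.4
remaining rotvec(tool) [0.002 0.001 0.   ]
291 221.6 [221.  16.] [226.1  19.3] meas 5.19 exp [np.float64(3.74), np.float64(4.71), np.float64(5.54), np.float64(6.37), np.float64(7.04)]
300 223.9 [223.   16.3] [228.2  19.2] meas 5.17 exp [np.float64(3.76), np.float64(4.75), np.float64(5.58), np.float64(6.42), np.float64(7.1)]
309 226.3 [225.1  15.1] [230.2  17.4] meas 5.08 exp [np.float64(3.79), np.float64(4.78), np.float64(5.62), np.float64(6.47), np.float64(7.15)]
318 228.7 [227.2  14.6] [233.   17.7] meas 5.8 exp [np.float64(3.82), np.float64(4.82), np.float64(5.66), np.float64(6.51), np.float64(7.2)]
325 230.5 [229.   15.8] [234.2  18.7] meas 5.17 exp [np.float64(3.84), np.float64(4.85), np.float64(5.69), np.float64(6.55), np.float64(7.25)]
```

View pics/a3.png

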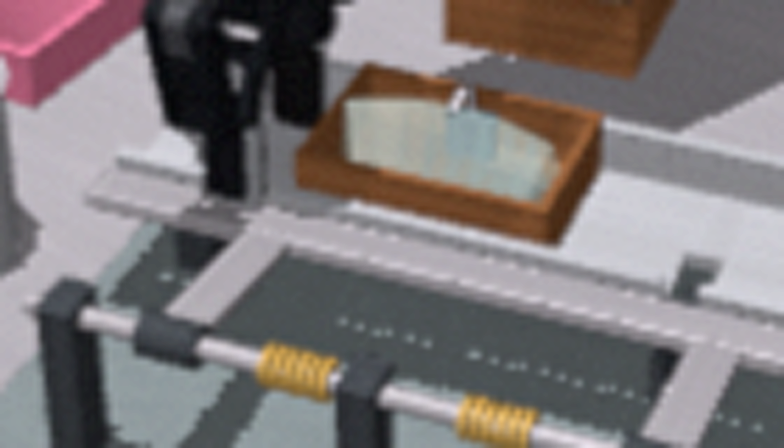

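The blade is sunk: at (695,270) only the empty slot shows, and the bar measures about 0.165 rad. I'll push at this depth plus 1 mm.

```bash
python3 -m jog '[[[0,0,1],[0,0,0],0.18],[[4,0,1],[0,0,0],0.18],[[8,0,1],[0,0,0],0.18],[[12,0,1],[0,0,0],0.18],[[16,0,1],[0,0,0],0.18],[[20,0,1],[0,0,0],0.18],[[25,0,1],[0,0,0],0.18],[[30,0,1],[0,0,0],0.18],[[35,0,1],[0,0,0],0.18],[[40,0,1],[0,0,0],0.18]]'; python3 st.py; python3 ang.py | tail -3
python3 - <<'E'
from h import *
s=robot.camera('scene')
a=cv2.resize(s['color'][165:265,230:370,::-1],None,fx=5.6,fy=5.6,interpolation=cv2.INTER_CUBIC)
cv2.imwrite('pics/a4.png',cv2.convertScaleAbs(a,alpha=1.5,beta=-30))
E
```

```text
t: 7.2
tcp_pos: [0.583, -0.0392, 0.0581]
tool_rot: [0.607, 0.795, -0.0, 0.004]
force: [0.3, -7.4, 4.2]
gripper_width: 0.0503
grip_force: 4.3
t 7.20 chute-frame tcp mm [-132.9   11.2   58.1] F [-7.2  1.7  4.2] w 50.3
remaining rotvec(tool) [0.004 0.006 0.   ]
309 226.3 [225.1  15.1] [231.  17.] meas 5.9 exp [np.float64(3.79), np.float64(4.78), np.float64(5.62), np.float64(6.47), np.float64(7.15)]
318 228.7 [227.2  14.6] [233.1  17.9] meas 5.88 exp [np.float64(3.82), np.float64(4.82), np.float64(5.66), np.float64(6.51), np.float64(7.2)]
325 230.5 [229.   15.8] [235.   17.2] meas 5.96 exp [np.float64(3.84), np.float64(4.85), np.float64(5.69), np.float64(6.55), np.float64(7.25)]
```

View pics/a4.png

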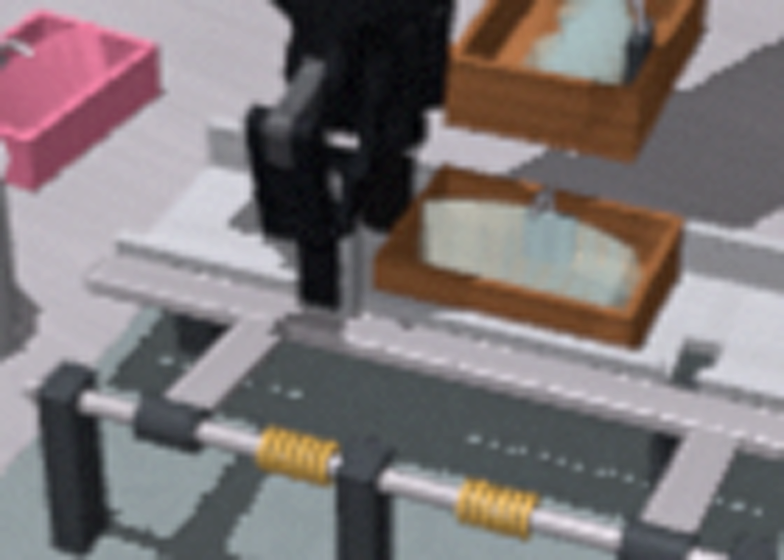

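The tray has advanced straight (its rear at about (400,230), still short of the slot at (700,350)), the gate is at about 0.18 rad and the push force is 7 N. Carrying on.

```bash
python3 -m jog '[[[5,0,0],[0,0,0],0.18],[[10,0,0],[0,0,0],0.18],[[15,0,0],[0,0,0],0.18],[[20,0,0],[0,0,0],0.18],[[25,0,0],[0,0,0],0.18],[[30,0,0],[0,0,0],0.18],[[35,0,0],[0,0,0],0.18],[[40,0,0],[0,0,0],0.18],[[45,0,0],[0,0,0],0.18],[[50,0,0],[0,0,0],0.18]]'; python3 st.py; python3 ang.py | tail -4
python3 -m jog '[[[5,0,0],[0,0,0],0.18],[[10,0,0],[0,0,0],0.18],[[15,0,0],[0,0,0],0.18],[[20,0,0],[0,0,0],0.18],[[25,0,0],[0,0,0],0.18],[[30,0,0],[0,0,0],0.18],[[35,0,0],[0,0,0],0.18],[[40,0,0],[0,0,0],0.18],[[45,0,0],[0,0,0],0.18],[[50,0,0],[0,0,0],0.18]]'; python3 st.py; python3 ang.py|head -4
```

```text
t: 8.55
tcp_pos: [0.57, 0.0091, 0.0582]
tool_rot: [0.607, 0.795, -0.0, 0.003]
force: [-0.0, -7.3, 5.9]
gripper_width: 0.0505
grip_force: 4.5
t 8.55 chute-frame tcp mm [-82.8  11.2  58.2] F [-7.   2.   5.9] w 50.5
remaining rotvec(tool) [0.004 0.006 0.   ]
300 223.9 [223.   16.3] [228.1  18.1] meas 5.13 exp [np.float64(3.76), np.float64(4.75), np.float64(5.58), np.float64(6.42), np.float64(7.1)]
309 226.3 [225.1  15.1] [232.1   8. ] meas 7.0 exp [np.float64(3.79), np.float64(4.78), np.float64(5.62), np.float64(6.47), np.float64(7.15)]
318 228.7 [227.2  14.6] [233.1  18. ] meas 5.9 exp [np.float64(3.82), np.float64(4.82), np.float64(5.66), np.float64(6.51), np.float64(7.2)]
325 230.5 [229.   15.8] [235.   17.4] meas 5.97 exp [np.float64(3.84), np.float64(4.85), np.float64(5.69), np.float64(6.55), np.float64(7.25)]
t: 9.85
tcp_pos: [0.5562, 0.0562, 0.0581]
tool_rot: [0.607, 0.795, -0.002, 0.003]
force: [-1.7, -12.5, 7.9]
gripper_width: 0.0507
grip_force: 6.5
t 9.85 chute-frame tcp mm [-33.8  12.1  58.1] F [-11.6   5.    7.9] w 50.7
remaining rotvec(tool) [0.001 0.008 0.001]
291 221.6 [221.  16.] [226.9  18.7] meas 5.97 exp [np.float64(3.74), np.float64(4.71), np.float64(5.54), np.float64(6.37), np.float64(7.04)]
300 223.9 [223.   16.3] [229.   18.2] meas 5.98 exp [np.float64(3.76), np.float64(4.75), np.float64(5.58), np.float64(6.42), np.float64(7.1)]
309 226.3 [225.1  15.1] [231.  19.] meas 5.96 exp [np.float64(3.79), np.float64(4.78), np.float64(5.62), np.float64(6.47), np.float64(7.15)]
318 228.7 [227.2  14.6] [233.1  18.4] meas 5.91 exp [np.float64(3.82), np.float64(4.82), np.float64(5.66), np.float64(6.51), np.float64(7.2)]
```

```bash
python3 -m jog '[[[5,0,0],[0,0,0],0.18],[[10,0,0],[0,0,0],0.18],[[15,0,0],[0,0,0],0.18],[[20,0,0],[0,0,0],0.18],[[24,0,0],[0,0,0],0.18]]'; python3 st.py; python3 ang.py | head -3
```

```text
t: 10.52
tcp_pos: [0.5496, 0.0789, 0.058]
tool_rot: [0.607, 0.795, -0.003, 0.003]
force: [-3.3, -14.4, 8.9]
gripper_width: 0.0503
grip_force: 7.4
t 10.53 chute-frame tcp mm [-10.2  12.5  58. ] F [-13.    6.9   8.9] w 50.3
remaining rotvec(tool) [-0.     0.009  0.002]
291 221.6 [221.  16.] [226.9  18.9] meas 5.97 exp [np.float64(3.74), np.float64(4.71), np.float64(5.54), np.float64(6.37), np.float64(7.04)]
300 223.9 [223.   16.3] [229.   17.8] meas 5.99 exp [np.float64(3.76), np.float64(4.75), np.float64(5.58), np.float64(6.42), np.float64(7.1)]
309 226.3 [225.1  15.1] [231.1  17.8] meas 5.98 exp [np.float64(3.79), np.float64(4.78), np.float64(5.62), np.float64(6.47), np.float64(7.15)]
```

```bash
python3 -m jog '[[[3,0,0],[0,0,0],0.18],[[6,0,0],[0,0,0],0.18],[[8,0,0],[0,0,0],0.18],[[9,0,0],[0,0,0],0.18]]'; python3 st.py
python3 -m jog '[[[2,0,0],[0,0,0],0.18],[[3,0,0],[0,0,0],0.18],[[3,0,0],[0,0,0],0.18]]'; python3 st.py
python3 - <<'E'
from h import *
p=robot.camera('top')
for r in robot.recognise(p,'tray'): print(r,ray(p,r['uv'],.07))
draw(p,[.559,.092,1.8365],(205,115,190,140),4,'pics/b1.png',62)
E
python3 ang.py|head -3
```

```text
t: 11.08
tcp_pos: [0.5472, 0.0873, 0.058]
tool_rot: [0.607, 0.795, -0.003, 0.003]
force: [-2.9, -15.8, 9.9]
gripper_width: 0.0506
grip_force: 7.8
t 11.07 chute-frame tcp mm [-1.4 12.6 58. ] F [-14.5   6.9   9.9] w 50.6
remaining rotvec(tool) [-0.001  0.009  0.002]
t: 11.45
tcp_pos: [0.5467, 0.089, 0.0581]
tool_rot: [0.606, 0.795, -0.004, 0.004]
force: [-2.1, -19.5, 9.7]
gripper_width: 0.0504
grip_force: 10.1
t 11.45 chute-frame tcp mm [ 0.3 12.6 58.1] F [-18.2   7.2   9.7] w 50.4
remaining rotvec(tool) [-0.001  0.012  0.002]
{'uv': [431.1, 207.5], 'score': 0.95} [ 0.51898475 -0.2806008   0.07      ]
{'uv': [264.9, 217.7], 'score': 0.88} [0.5038088 0.1329997 0.07     ]
{'uv': [361.9, 289.3], 'score': 0.71} [ 0.32204093 -0.10224078  0.07      ]
{'uv': [448.8, 291.8], 'score': 0.64} [ 0.31086389 -0.31498001  0.07      ]
291 221.6 [221.  16.] [226.9  18.7] meas 5.97 exp [np.float64(3.74), np.float64(4.71), np.float64(5.54), np.float64(6.37), np.float64(7.04)]
300 223.9 [223.   16.3] [229.   17.8] meas 5.99 exp [np.float64(3.76), np.float64(4.75), np.float64(5.58), np.float64(6.42), np.float64(7.1)]
309 226.3 [225.1  15.1] [231.1  18.1] meas 6.0 exp [np.float64(3.79), np.float64(4.78), np.float64(5.62), np.float64(6.47), np.float64(7.15)]
```

```bash
python3 -m jog '[[[2,0,0],[0,0,0],0.18],[[3,0,0],[0,0,0],0.18],[[3,0,0],[0,0,0],0.18]]'; python3 st.py
python3 - <<'E'
from h import *
p=robot.camera('top')
draw(p,[.559,.092,1.8365],(205,115,190,140),4,'pics/b1.png',62)
E
```

```text
t: 11.98
tcp_pos: [0.5467, 0.0891, 0.0582]
tool_rot: [0.606, 0.796, -0.006, 0.007]
force: [-0.9, -29.3, 8.7]
gripper_width: 0.0502
grip_force: 14.9
t 11.97 chute-frame tcp mm [ 0.4 12.6 58.2] F [-28.1   8.5   8.7] w 50.2
remaining rotvec(tool) [-0.001  0.018  0.004]
```

View pics/b1.png

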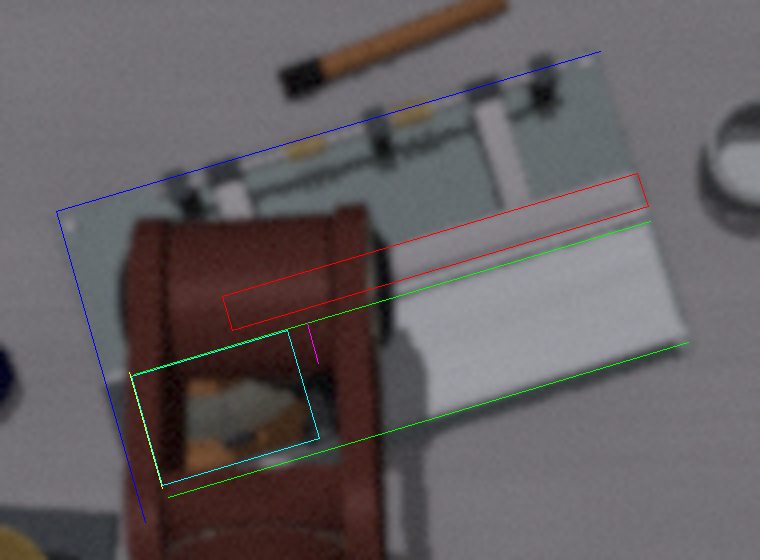

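The tray has stopped hard: 28 N, no further motion, TCP x 0.4 mm against about 1 mm expected. In the picture it fills its home outline (130–320, 330–485). I'll ease back a little, then lift and let the gate up.

```bash
python3 -m jog '[[[-4,0,0],[0,0,0],0.18],[[-9,0,0],[0,0,0],0.18],[[-9,0,-5],[0,0,0],0.18],[[-9,0,-12],[0,0,0],0.18],[[-9,0,-20],[0,0,0],0.18],[[-9,0,-30],[0,0,0],0.18],[[-9,0,-50],[0,0,0],0.18],[[-9,0,-90],[0,0,0],0.18],[[-9,0,-140],[0,0,0],0.18],[[-60,0,-180],[0,0,0],0.18]]'
python3 -m jog '[[[-50,0,0],[0,0,0],0.18],[[-100,0,0],[0,0,0],0.18],[[-150,0,0],[0,0,0],0.18],[[-200,0,0],[0,0,0],0.18],[[-200,0,0],[0,0,0],0.18]]'; python3 st.py; python3 ang.py
python3 - <<'E'
from h import *
C=[.559,.092,1.8365]
for n in ('top','scene'):
    p=robot.camera(n)
    for q in ('tray','blade_top','bottle','beaker','pusher','funnel'):
        for r in robot.recognise(p,q)[:4]: print(n,q,round(r['score'],2),np.round(r['uv']),ray(p,r['uv'],.07).round(3))
    a=cv2.inRange(cv2.cvtColor(p['color'],cv2.COLOR_RGB2HSV),(5,90,40),(18,255,255))
    # wood pixels in chute frame (z 78)
    pts=[]
    for x,y in zip(*np.nonzero(a)[::-1]):
        w=ray(p,(x,y),.078)-[C[0],C[1],0]; ca,sa=np.cos(C[2]),np.sin(C[2]); u=(ca*w[0]+sa*w[1])*1e3; v=(-sa*w[0]+ca*w[1])*1e3
        if -10<v<85 and -230<u<150: pts.append((u,v))
    pts=np.array(pts);print(n,'wood x,y range',np.percentile(pts,[1,99],axis=0).round(1).tolist(),len(pts))
E
```

```text
t: 13.28
tcp_pos: [0.5601, 0.0428, 0.2386]
tool_rot: [0.605, 0.796, 0.001, 0.001]
force: [0.9, 0.1, -0.4]
gripper_width: 0.0505
grip_force: 0.0
t: 13.9
tcp_pos: [0.6127, -0.1548, 0.2357]
tool_rot: [0.609, 0.793, -0.0, 0.0]
force: [0.3, 0.6, 0.3]
gripper_width: 0.0506
grip_force: 0.0
t 13.90 chute-frame tcp mm [-252.2   13.   235.7] F [ 0.5 -0.5  0.3] w 50.6
remaining rotvec(tool) [ 0.001  0.001 -0.004]
291 221.6 [221.  16.] [221.   16.6] meas 0.01 exp [np.float64(3.74), np.float64(4.71), np.float64(5.54), np.float64(6.37), np.float64(7.04)]
300 223.9 [223.   16.3] [223.   16.7] meas 0.01 exp [np.float64(3.76), np.float64(4.75), np.float64(5.58), np.float64(6.42), np.float64(7.1)]
309 226.3 [225.1  15.1] [225.1  15.8] meas 0.01 exp [np.float64(3.79), np.float64(4.78), np.float64(5.62), np.float64(6.47), np.float64(7.15)]
318 228.7 [227.2  14.6] [227.2  15.4] meas -0.01 exp [np.float64(3.82), np.float64(4.82), np.float64(5.66), np.float64(6.51), np.float64(7.2)]
325 230.5 [229.   15.8] [229.   16.6] meas 0.0 exp [np.float64(3.84), np.float64(4.85), np.float64(5.69), np.float64(6.55), n
[... 318 characters left out ...]
0.85 [302. 126.] [0.732 0.035 0.07 ]
top funnel 0.92 [210. 261.] [0.4   0.269 0.07 ]
top wood x,y range [[-223.8, 3.4], [111.0, 82.4]] 815
scene tray 0.96 [331. 176.] [ 0.419 -0.055  0.07 ]
scene tray 0.87 [390. 222.] [0.5   0.147 0.07 ]
scene tray 0.75 [280. 147.] [ 0.376 -0.253  0.07 ]
scene tray 0.72 [239. 181.] [ 0.576 -0.208  0.07 ]
scene blade_top 0.66 [313. 227.] [0.609 0.034 0.07 ]
scene bottle 0.62 [464. 277.] [0.562 0.318 0.07 ]
scene beaker 0.58 [215. 209.] [ 0.687 -0.166  0.07 ]
scene pusher 0.78 [270. 293.] [0.79  0.083 0.07 ]
scene funnel 0.94 [470. 215.] [0.371 0.268 0.07 ]
scene funnel 0.58 [270. 292.] [0.788 0.08  0.07 ]
scene wood x,y range [[14.1, -9.7], [112.0, 66.7]] 493
```

```bash
python3 -c "
from plant import robot
print(robot.close_job())"
```

```text
the job is handed in; nothing more can be done
None
```

The job is handed in at about 14 s: the tray is home against the end stop, the gate has sprung back up behind it to its rest position, and the other things on the bench look unmoved.

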